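# Issue the tool tote: scan its tag, then lift it level for handing over

### The arm

A 6-joint arm with a two-finger parallel gripper is mounted at the origin on the work surface. World frame = base frame: x ahead of the robot, y to its left, z up, the work surface at z = 0. Lengths are in m, angles in rad, forces in N, time in s.
With the tool pointing down it reaches from about 0.25 to 0.725 m from the base axis. Payload 4 kg.
Tool frame: the origin (TCP) lies on the mounting face of the last link; the fingertips stand 173 mm ahead of it and the grasp point (between the pads) lies 155 mm ahead of it (manip.finger_overhang is the distance from the TCP to the fingertips, in m); z points along the fingers, y is the line along which they close (so a half turn about z gives the same grasp; the last joint's range is limited). The gripper opens to 85 mm and grips with 20 to 120 N. Pads are 22 mm wide; open, the fingers measure 114 mm over their backs; the gripper's body (76 mm by 85 mm) begins 54 mm behind the grasp point. The pads swing forward as they close: fully open they stand 13 mm farther back than shut.
Start: joints at [1.15, 0.241, 0.005, 1.335, 0, 1.571], TCP at [0.204, 0.456, 0.405] pointing down, gripper open.
Joint ranges: [-2.72, 2.72], [-1.05, 1.87], [-1.09, 1.28], [-1.99, 2.15], [-1.42, 1.44], [-3.14, 3.14]. Speed limits (rad/s): [2.79, 2.79, 3.14, 3.14, 3.14, 3.14].

### API

Orientations are given as a unit quaternion [w, x, y, z].
In Python, from cell import manip gives the robot as it stands. The module is installed in compiled form; this text tells all that it offers.
- The arm moves only by the tool send_rows, never from a script. Its argument "plan" is a list of rows, each a list of 3 entries, a list of its own where there are three numbers: the opening, from 0 (shut) to 1 (fully open), then the shift along the world's x, y, z in cm, then the turn, a rotation vector about the world's x, y, z in rad. In form: [[jaw, [x, y, z], [ax, ay, az]], ...]. A call has 1 to 12 rows; each row is the pose to reach, as a shift and turn from the pose commanded when the call began; what a row does not reach only later rows make up. A row lasts 1/10 s, in which the tool goes at most 50 mm and 8.59 degrees, less where a joint would pass 70% of its speed; a pose out of reach is approached as far as the arm can. A call with a gripper value outside its range is refused whole. The fingers move at their own pace and stop on an object; the grip force is fixed at half the most. Time passes only in rows, so rows that repeat a pose let the fingers close. It gives the time, the measured TCP pose, the force, the opening and the grip force at its end, in the units of the state.
- manip.observe(): the state, without advancing time (a new reading comes with each control period).
- manip.camera(name): name is "scene" or "top"; returns (picture, depth): 420x560x3 uint8, red, green, blue; 420x560 float32, m along the optical axis (not along the pixel's ray), 0 where there is no reading.
- manip.get_calibration(name): a dict with "camera_matrix" (3x3 intrinsics, pixels), "D" ([k1, k2, p1, p2, k3] as OpenCV has them; the pictures are not rectified), "R" (3x3) and "t" (3): a world point X has camera coordinates R X + t. Camera axes: x right, y down, z forward; pixel columns grow to the right and rows downward; lengths in m; the calibration is good to about 2 mm. A picture is of the moment at which its call begins. get_calibration takes no time and is no camera call.
- manip.finish_job(): hands the job in; it is judged then, once.
The state is a dict: "clock": time; "joint_pos": joint angles; "joint_velocities": joint speeds; "effort": joint torques, N m; "tool_pos": TCP position; "eef_rot": TCP orientation; "wrist_force": force on the tool from outside, world axes, zero at the start; "ft_torque": the same for the moment, N m; "opening": finger opening in m; "gripper_force": force on a finger pad.
Only numpy, scipy, OpenCV 4.12 (cv2) and the standard library are available. Lean on these libraries where they do the work, as an engineer would, in place of code of your own. Each camera call takes 0.05 s, during which the arm holds its last target. There are 200 camera calls.

### The job

Sign out the carver's tool tote: take the barcode scanner from its desk stand, aim it squarely at the tag on the end of the tote from about a hand's breadth (10 cm) away and hold it steady there for a good second, then put the scanner back down in its stand. Then lift the tote by its round handle, taking it over its balance point (it is heavier at the end with the sharpening stone) so that it hangs level with its tools in it, and finish while still holding it, level and still, about 10 cm clear of the bench, for the pupil to take over. Leave everything else on the bench where it is.

Things in the scene. Friction and masses are not known exactly. Their poses are not given: they have to be found in the camera images.
- tote: Loose plywood tool tote: open tray 320 long (its x) by 180 wide (y), side walls 62 high, floor 8 thick, end boards 12 thick narrowing to 60 wide at 200 high, round handle bar between them. Two cross dividers (53 high) at x = +-78 make two end bays and a middle bay. Long axis roughly along world y, tagged end (+x) towards the scanner stand. 0.40 kg, even. Origin: centre of its underside, z up.
- handle (a point): Middle of the tote's handle bar, on the bar's axis, 175 above the tote's underside. Bar 22 in diameter, along the tote's x, free for 148 either side of this point. Axes as the tote's. The loaded tote (about 0.90 kg in all) balances about 30 from here towards the end with the stone.
- tag (a point): Centre of the white barcode tag (50 wide, 34 high) on the outside of the tote's +x end board, 161 from the tote's centre and 138 above its underside. It faces along the tote's +x.
- stone: Grey sharpening stone, 50 x 150 x 20, about 0.32 kg, lying flat across one end bay of the tote (113 from the tote's middle, at either end). Origin: centre of its underside.
- strop: Leather-faced wooden strop block of the same size, about 0.08 kg, lying flat across the other end bay. Origin: centre of its underside.
- gouge_a: Palm gouge with a stubby wooden handle, 135 long, about 0.05 kg, lying across the tote's middle bay. Origin: on its underside near mid-length.
- gouge_b: A second such palm gouge beside it, pointing the other way, about 0.05 kg.
- scanner: Grey gun-shaped barcode scanner, 0.16 kg, upright in its stand. Handle 34 (x) by 26 (y), 94 high from the origin; head 86 long (x -39 to +47), 44 wide (y), 86 to 130 above the origin, flat sides, to grip across y from above; rubber frame 50 wide at the window. Origin: centre of the handle's underside, z up; looks along +x. Weight near the handle's axis. Reads by itself, no trigger.
- window (a point): Centre of the scanner's reading window, on the front of the head: 50 ahead (+x) of the scanner's origin and 108 above it. The scanner looks from here along its +x.
- seat (a point): Floor of the pocket in the scanner's stand, 12 above the bench: where the underside of the scanner's handle rests. The pocket is 48 (x) by 40 (y) inside, walls 6 thick, 45 deep, rim 57 above the bench; the stand is fixed, its base 120 by 100. Axes: z up, x the way the scanner looks when it stands in it.
- mallet: Bystander: turned wooden mallet standing on its head, 68 across, 210 high, beyond the tote, on the right. Origin: centre of its underside.
- bowl: Bystander: wooden bowl, 150 across, 55 high, beyond the tote. Origin: centre of its underside.
- mask: Bystander: rough carved wooden mask lying face up, 180 across, 104 high, beyond the tote. Origin: centre of its underside.
- glue: Bystander: white glue bottle, 60 across, 170 high, left, beyond the scanner stand. Origin: centre of its underside.
- brush: Bystander: bench brush lying flat, left of and beyond the tote's tagged end.
- marker: Bystander: marker pen lying flat, 130 long, 17 thick, near the robot, on the left.
- gouge_long: Bystander: full-size carving gouge lying flat, 245 long, near the robot, on the right.
- mug: Bystander: white mug, 80 across, 92 high, near the robot on the far left.
Mind the look-alikes: they are no part of the job. What is shaped like the part that bears seat but purple or red is not meant.

How it is judged:
On the way, in this order (a step that is already met when the one before it is completed fails the run):
1. the held scanner is aimed squarely at the tag from 5 to 17 cm and kept steady there for 0.8 s (x of tag in the frame of window between 0.05 and 0.17 m and y of tag in the frame of window between -0.022 and 0.022 m and z of tag in the frame of window between -0.022 and 0.022 m and x of window in the frame of tag above 0.04 m and angle between the x axis of window and the x axis of tag, either way round below 0.35 rad and linear speed of scanner below 0.03 m/s and contact force between the fingers and scanner above 0.5 N), for 0.8 s.
2. the scanner stands in its stand again, let go (horizontal distance between scanner and seat below 0.02 m and z of scanner in the frame of seat below 0.012 m and angle between scanner's own z axis and vertical below 0.3 rad and linear speed of scanner below 0.03 m/s and contact force between the fingers and scanner below 0.1 N), for 0.2 s.
At the end, for the whole second after the job is handed in: The gripper holds the tote by its handle within about 2 cm of the balance point (50 to 102 mm from the stone's middle; balanced is about 80), underside 6 to 16 cm up, within 0.1 rad of level, still, off the bench, with stone, strop and both palm gouges in it; the scanner stands in its stand (height (world z) of tote between 0.06 and 0.16 m and angle between tote's own z axis and vertical below 0.1 rad and linear speed of tote below 0.02 m/s and angular speed of tote below 0.1 rad/s and contact force between the fingers and tote above 2 N and z of the grasp point in the frame of tote above 0.14 m and horizontal distance between the grasp point and stone between 0.05 and 0.102 m and contact force between tote and table below 0.1 N and horizontal distance between scanner and seat below 0.02 m and z of scanner in the frame of seat below 0.012 m and angle between scanner's own z axis and vertical below 0.3 rad and horizontal distance between each of stone, strop, gouge_a, gouge_b and tote below 0.15 m and z of stone in the frame of tote between 0 and 0.05 m and z of strop in the frame of tote between 0 and 0.05 m and z of gouge_a in the frame of tote between 0 and 0.05 m and z of gouge_b in the frame of tote between 0 and 0.05 m); the arm keeps its last pose, push and grip.
It fails at once if the tote is tipped by more than 0.3 rad (angle between tote's own z axis and vertical above 0.3 rad).
It fails at once if a bystander is shifted by more than 3 cm (distance of any of mallet, bowl, mask, glue, brush, marker, gouge_long, mug from where it was at the start of the episode above 0.03 m).
It also fails if it takes over 58 s, if anything falls off the work surface, if the arm or the gripper's body presses on something with over 40 N, if the wrist force passes 120 N, or if a joint passes its speed limit or range.

## Working session

There is one attempt and no reset: what is moved stays moved. The work goes in short steps, Python scripts to look and compute and a tool call to move; the robot and the scene stay as the last step left them, time stands still between calls to the robot, and variables do not carry over. Pictures are saved under pics/ and viewed, at most 10 in all, crops included, and the job is handed in when it is done.

Besides the shell and the picture viewer there is one more tool, called after ">>>" as name([rows], argument=value, ...), one row to a line, values as JSON. send_rows: Moves the arm, as the interface text tells. Its arguments: {"type":"object","properties":{"plan":{"type":"array"}},"required":["plan"]}

```bash
mkdir -p pics; cat > h.py <<'E'
import numpy as np,cv2
from cell import manip
def grab(n):
    im,d=manip.camera(n);c=manip.get_calibration(n)
    return im,d,c
def cloud(d,c):
    K=np.array(c["camera_matrix"]);D=np.array(c["D"]);R=np.array(c["R"]);t=np.array(c["t"])
    h,w=d.shape;v,u=np.mgrid[:h,:w]
    n=cv2.undistortPoints(np.stack([u,v],-1).reshape(-1,1,2).astype(float),K,D).reshape(h,w,2)
    P=np.dstack([n*d[...,None],d])
    W=(P-t)@R
    W[d==0]=np.nan
    return W
E
python3 - <<'E'
from h import *
for n in ["scene","top"]:
    im,d,c=grab(n);cv2.imwrite(f"pics/{n}0.png",im[...,::-1]);np.savez(f"{n}0.npz",im=im,W=cloud(d,c))
    R=np.array(c["R"]);print(n,-R.T@np.array(c["t"]),R[2])
print(manip.observe())
E
```

```text
scene [1.12025458 0.28208476 1.15470392] [-0.50981673 -0.11753187 -0.85221662]
top [0.42001891 0.14146265 1.37382339] [ 0.04984575 -0.02859565 -0.99834748]
{'clock': 0.1, 'joint_pos': array([1.14999972e+00, 2.41331499e-01, 3.86488871e-03, 1.33514769e+00,
       8.70700711e-06, 1.57079607e+00]), 'joint_velocities': array([ 0.00036935, -0.00147982,  0.00144762, -0.0002162 , -0.00017379,
       -0.00092422]), 'effort': array([ 2.34830286e-04, -3.73137903e+01,  2.53010559e+01,  1.08399871e-02,
        1.25402383e-05,  3.17741929e-06]), 'tool_pos': array([0.20415035, 0.45617577, 0.40390699]), 'eef_rot': array([-1.94098514e-04,  2.08849228e-01,  9.77947429e-01, -8.88030161e-04]), 'wrist_force': array([-0.15915832,  0.99582014, -0.38739047]), 'ft_torque': array([-0.04481323,  0.02183313, -0.02578331]), 'gripper_force': 0.0, 'opening': 0.0851900382724903}
```

View pics/scene0.png

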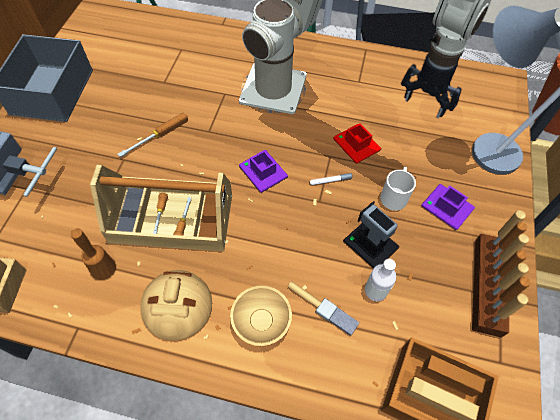

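View pics/top0.png

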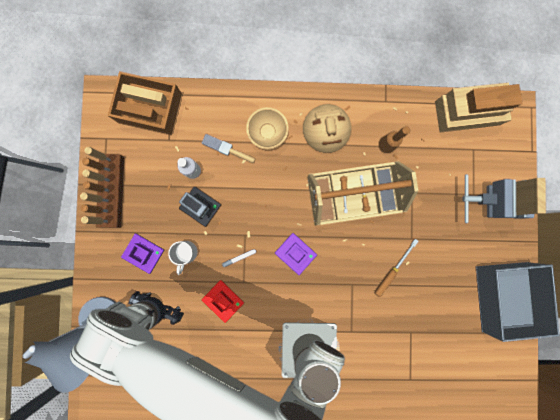

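The real stand is the black one with the grey scanner: scene (375,230), top (200,205). The look-alikes are purple at top (143,253) and (296,254) and red at (222,301). The tote is at top (362,193). The grey stone is at its right end (-y) and the brown strop at the tagged left end. Next I'll measure these and check a crop.

```bash
python3 - <<'E'
from h import *
T=np.load("top0.npz");S=np.load("scene0.npz")
def box(W,u0,u1,v0,v1,z0,z1):
    m=np.zeros(W.shape[:2],bool);m[v0:v1,u0:u1]=1
    m&=(W[...,2]>z0)&(W[...,2]<z1);return m
def rep(n,P):
    r=cv2.minAreaRect((P[:,:2]*1000).astype(np.float32));
    mu=P.mean(0);ev=np.linalg.svd(P[:,:2]-mu[:2],full_matrices=0)[2][0]
    print(n,len(P),"mean",mu.round(4),"z",np.percentile(P[:,2],[5,50,95]).round(4),"rect",np.round(r[0],1),np.round(r[1],1),round(r[2],1),"dir",ev.round(3))
for n,A,b in [("top",T,(165,235,175,240)),("scene",S,(335,410,195,270))]:
    W=A["W"]
    rep(n+" head",W[box(W,*b,.125,.16)]); rep(n+" base",W[box(W,*b,.004,.03)]); rep(n+" rim",W[box(W,*b,.05,.062)])
for n,A,b in [("top",T,(295,430,150,235)),("scene",S,(80,240,155,255))]:
    W=A["W"]
    rep(n+" bar",W[box(W,*b,.165,.193)]);rep(n+" all",W[box(W,*b,.03,.22)]);rep(n+" ends",W[box(W,*b,.193,.21)])
    rep(n+" walls",W[box(W,*b,.056,.068)])
    im=A["im"].astype(int);g=(np.ptp(im,axis=2)<28)&(im.mean(2)<150)
    m=box(W,*b,.02,.036)
    rep(n+" grey",W[m&g])
a=cv2.resize(T["im"][145:245,155:435,::-1],None,fx=2.8,fy=2.8,interpolation=2)
b=cv2.resize(S["im"][150:280,80:420,::-1],(784,300),interpolation=2)
cv2.imwrite("pics/crop1.png",np.vstack([a,b]))
E
```

```text
top head 385 mean [0.5016 0.3965 0.1418] z [0.1347 0.1424 0.1473] rect [502.2 399.3] [89.9 49.6] 56.5 dir [0.565 0.825]
top base 794 mean [0.5045 0.3954 0.0096] z [0.0042 0.0096 0.016 ] rect [502.3 403.9] [231.2 249. ] 1.5 dir [-0.675 -0.738]
top rim 35 mean [0.5338 0.3932 0.0566] z [0.0515 0.0569 0.0617] rect [553.1 406.6] [121.9  26.2] 31.8 dir [-0.831 -0.556]
scene head 668 mean [0.5093 0.3997 0.1402] z [0.1282 0.1417 0.1463] rect [541.8 419.1] [187.4  80.5] 27.1 dir [0.809 0.588]
scene base 1102 mean [0.4987 0.4063 0.0121] z [0.005  0.0114 0.0244] rect [463.  404.9] [229.3 208.4] 9.4 dir [ 0.972 -0.237]
scene rim 197 mean [0.484  0.4093 0.0555] z [0.0507 0.0555 0.0607] rect [441.9 427.6] [ 64.8 195.2] 68.5 dir [ 0.939 -0.344]
top bar 778 mean [ 0.5624 -0.1585  0.1823] z [0.172  0.1833 0.1886] rect [ 562.7 -151.4] [ 93.9 322.3] 10.3 dir [ 0.169 -0.986]
top all 2773 mean [ 0.5673 -0.171   0.1114] z [0.0314 0.0974 0.1976] rect [ 602.3 -145.4] [260.8 324.1] 9.8 dir [ 0.17  -0.985]
top ends 182 mean [ 0.5638 -0.1577  0.1995] z [0.1942 0.1998 0.2037] rect [ 562.4 -153.8] [ 68.  319.5] 
[... 232 characters left out ...]
62.  -148.2] [156.4 307.4] 9.5 dir [-0.987 -0.158]
scene bar 1355 mean [ 0.5772 -0.1628  0.181 ] z [0.1694 0.1821 0.1885] rect [ 630.7 -139.8] [224.  323.3] 8.6 dir [-0.273  0.962]
scene all 5052 mean [ 0.5982 -0.1712  0.11  ] z [0.0319 0.0976 0.1959] rect [ 604. -153.] [271.8 345. ] 10.7 dir [-0.246  0.969]
scene ends 284 mean [ 0.5841 -0.1703  0.1989] z [0.1948 0.1989 0.2028] rect [ 631. -140.] [204.3 320.6] 10.1 dir [-0.268  0.963]
scene walls 642 mean [ 0.6081 -0.1583  0.0609] z [0.0567 0.0608 0.0656] rect [ 590.1 -147.4] [245.  320.4] 9.9 dir [-0.08   0.997]
scene grey 688 mean [ 0.5748 -0.2594  0.0272] z [0.0231 0.0272 0.0312] rect [ 555.4 -147.5] [155.7 308.8] 10.1 dir [ 0.967 -0.255]
```

View pics/crop1.png

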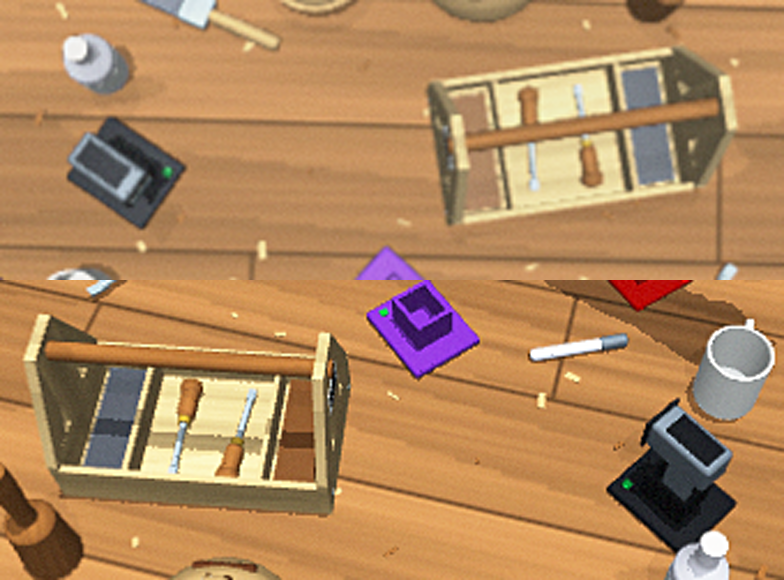

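The crop shows the scanner in the black stand at crop (105,172), window facing right and down, towards -x and -y. The tagged tote end is at crop (450,165) and the grey stone at (648,125). From the measurements:

| Item | Position (mm) | Direction |
|---|---|---|
| Scanner origin | about (505, 404) | looks along yaw -124° |
| Tote centre | about (562, -152) | +x at yaw 100° |
| Tag | about (535, 6, 138) | faces along tote +x |

The measured heights (142, 186, 200 and 62 mm) all match the stated sizes.

>>> send_rows([
  [1, [5, -1, 0], [0, 0, 0.15]],
  [1, [10, -2, 0], [0, 0, 0.3]],
  [1, [10, -2, 0], [0, 0, 0.3]],
])

```text
clock: 0.4
tool_pos: [0.3073, 0.4355, 0.404]
eef_rot: [0.001, 0.061, 0.998, -0.0]
wrist_force: [-0.2, 0.9, -0.1]
opening: 0.0854
gripper_force: 0.0
```

```bash
python3 -c "
from h import *
o=manip.observe();print(o['joint_pos'],o['tool_pos'],o['eef_rot'])"
```

```text
[ 0.95665024  0.30674973  0.09237044  1.35667085 -0.00136115  1.07797838] [0.30731548 0.43553428 0.40402297] [ 5.12255364e-04  6.06267677e-02  9.98160266e-01 -4.65704582e-04]
```

>>> send_rows([
  [1, [5, -1, 0], [0, 0, 0.15]],
  [1, [10, -2, 0], [0, 0, 0.3]],
  [1, [15, -3, 0], [0, 0, 0.45]],
  [1, [20.1, -3.2, 0], [0, 0, 0.6]],
  [1, [20.1, -3.2, 0], [0, 0, 0.75]],
  [1, [20.1, -3.2, 0], [0, 0, 0.9]],
  [1, [20.1, -3.2, 0], [0, 0, 1.02]],
  [1, [20.1, -3.2, 0], [0, 0, 1.1]],
  [1, [20.1, -3.2, -2], [0, 0, 1.1]],
  [1, [20.1, -3.2, -4], [0, 0, 1.1]],
  [1, [20.1, -3.2, -4], [0, 0, 1.1]],
])

```text
clock: 1.5
tool_pos: [0.5045, 0.4037, 0.3606]
eef_rot: [-0.004, -0.47, 0.883, -0.001]
wrist_force: [-0.7, -0.2, -0.6]
opening: 0.0854
gripper_force: 0.0
```

```bash
python3 - <<'E'
from h import *
im,d,c=grab("scene");cv2.imwrite("pics/s1.png",cv2.resize(im[90:310,280:480,::-1],None,fx=2.7,fy=2.7))
o=manip.observe();print(o['joint_pos'],o['tool_pos'],o['eef_rot'])
E
```

```text
[ 6.74937849e-01  5.59056435e-01  3.72186700e-01  1.38899111e+00
 -8.19836899e-06 -3.04253821e-01] [0.50478324 0.40398826 0.36254583] [-2.48813016e-03 -4.70267743e-01  8.82520163e-01 -4.70679718e-04]
```

View pics/s1.png

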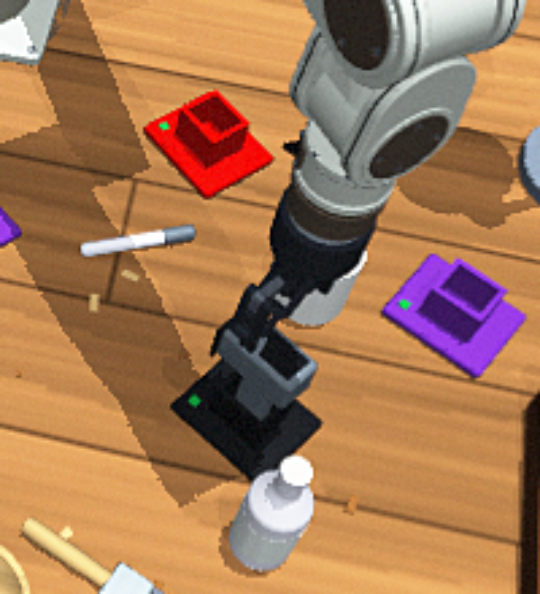

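The picture shows the open gripper (crop 265,320) above the scanner head (crop 270,360), with the glue bottle and mug clear. I'll lower it slowly and watch the force.

>>> send_rows([
  [1, [0, 0, -1.5], [0, 0, 0]],
  [1, [0, 0, -3], [0, 0, 0]],
  [1, [0, 0, -4], [0, 0, 0]],
  [1, [0, 0, -5], [0, 0, 0]],
  [1, [0, 0, -6], [0, 0, 0]],
  [1, [0, 0, -6], [0, 0, 0]],
])

```text
clock: 2.15
tool_pos: [0.5049, 0.4041, 0.3031]
eef_rot: [-0.001, -0.47, 0.883, -0.0]
wrist_force: [-0.5, 0.5, -0.9]
opening: 0.0855
gripper_force: 0.0
```

>>> send_rows([
  [1, [0, 0, -1.2], [0, 0, 0]],
  [1, [0, 0, -2.5], [0, 0, 0]],
  [1, [0, 0, -2.5], [0, 0, 0]],
  [0.75, [0, 0, -2.5], [0, 0, 0]],
  [0.6, [0, 0, -2.5], [0, 0, 0]],
  [0.5, [0, 0, -2.5], [0, 0, 0]],
  [0.4, [0, 0, -2.5], [0, 0, 0]],
  [0.3, [0, 0, -2.5], [0, 0, 0]],
  [0.3, [0, 0, -2.5], [0, 0, 0]],
  [0.3, [0, 0, -2.5], [0, 0, 0]],
])

```text
clock: 3.15
tool_pos: [0.5054, 0.4047, 0.2805]
eef_rot: [0.001, -0.47, 0.882, 0.0]
wrist_force: [0.1, 0.6, 4.5]
opening: 0.0436
gripper_force: 61.4
```

>>> send_rows([
  [0.3, [0, 0, 1], [0, 0, 0]],
  [0.3, [0, 0, 2], [0, 0, 0]],
  [0.3, [0, 0, 3], [0, 0, 0]],
  [0.3, [0, 0, 4], [0, 0, 0]],
  [0.3, [0, 0, 5], [0, 0, 0]],
  [0.3, [0, 0, 6], [0, 0, 0]],
  [0.3, [0, 0, 7], [0, 0, 0]],
  [0.3, [0, 0, 7], [0, 0, 0]],
])

```text
clock: 3.95
tool_pos: [0.5056, 0.4047, 0.352]
eef_rot: [0.002, -0.47, 0.883, 0.0]
wrist_force: [-0.0, -0.1, -1.1]
opening: 0.0432
gripper_force: 61.0
```

>>> send_rows([
  [0.3, [0, -2.5, 0], [0, 0, 0.08]],
  [0.3, [0, -5, 0], [0, 0, 0.16]],
  [0.3, [0, -7.5, 0], [0, 0, 0.24]],
  [0.3, [0.1, -10, 0], [0, 0, 0.32]],
  [0.3, [0.2, -12.5, 0], [0, 0, 0.4]],
  [0.3, [0.2, -15, 0], [0, 0, 0.48]],
  [0.3, [0.2, -17.5, 0], [0, 0, 0.56]],
  [0.3, [0.3, -20, 0], [0, 0, 0.64]],
  [0.3, [0.3, -22.5, 0], [0, 0, 0.72]],
  [0.3, [0.3, -24, 0], [0, 0, 0.77]],
  [0.3, [0.3, -25, 0], [0, 0, 0.77]],
  [0.3, [0.3, -25, 0], [0, 0, 0.77]],
])

```text
clock: 5.15
tool_pos: [0.5082, 0.1534, 0.3496]
eef_rot: [0.0, 0.766, -0.642, -0.0]
wrist_force: [-0.5, 0.3, -1.4]
opening: 0.0431
gripper_force: 61.2
```

```bash
python3 - <<'E'
from h import *
im,d,c=grab("top");W=cloud(d,c);np.savez("top2.npz",im=im,W=W)
im2,d2,c2=grab("scene");np.savez("sc2.npz",im=im2,W=cloud(d2,c2))
cv2.imwrite("pics/s2.png",np.hstack([cv2.resize(im2[80:280,190:390,::-1],(400,400)),cv2.resize(im[130:280,230:380,::-1],(400,400))]))
o=manip.observe();print(o['joint_pos'],o['tool_pos'],o['eef_rot'],o['gripper_force'],o['opening'])
E
```

```text
[ 2.95258002e-01  3.31618168e-01 -1.63215522e-02  1.22260886e+00
  5.13071729e-04 -1.45325229e+00] [0.50832477 0.15467576 0.34969164] [-2.44054867e-04  7.67065828e-01 -6.41568339e-01 -1.46942661e-04] 61.156489849090576 0.04277353793279911
```

View pics/s2.png

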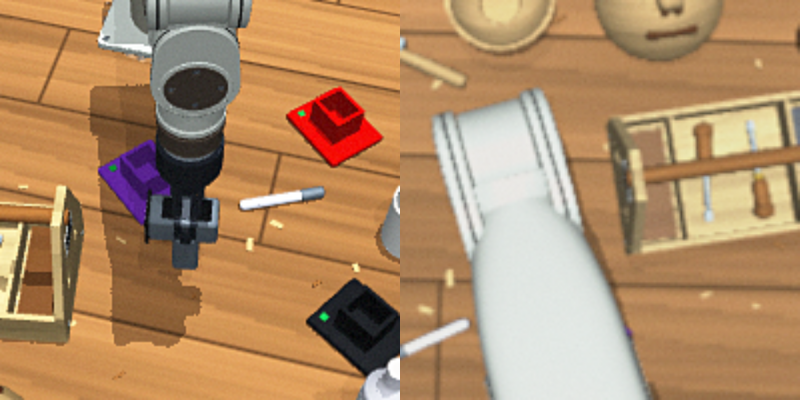

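The scanner is held level and faces the tagged end (left half, head at 185,215). The bowl, marker and stand are undisturbed. Next I'll lower it to tag height and verify.

>>> send_rows([
  [0.3, [0, 0, -1], [0, 0, 0]],
  [0.3, [0, 0, -2], [0, 0, 0]],
  [0.3, [0, 0, -3], [0, 0, 0]],
  [0.3, [0, 0, -4], [0, 0, 0]],
  [0.3, [0, 0, -5], [0, 0, 0]],
  [0.3, [0, 0, -5.1], [0, 0, 0]],
  [0.3, [0, 0, -5.1], [0, 0, 0]],
])

```text
clock: 5.95
tool_pos: [0.5081, 0.1544, 0.2981]
eef_rot: [0.0, 0.767, -0.641, -0.0]
wrist_force: [-0.1, 0.3, -1.7]
opening: 0.0432
gripper_force: 61.2
```

```bash
python3 - <<'E'
from h import *
o=manip.observe();print(o['tool_pos'],o['eef_rot'])
im,d,c=grab("scene");W=cloud(d,c)
K,D,R,t=[np.array(c[k]) for k in("camera_matrix","D","R","t")]
pj=lambda P:cv2.projectPoints(np.array(P,float),cv2.Rodrigues(R)[0],t,K,D)[0].reshape(-1,2)
x,y=o['tool_pos'][:2]
L=np.array([.1736,-.985]);N=np.array([.985,.1736]);o2=np.array([x,y])
# expected head top corners and tag outline
hc=[[*(o2+a*L+b*N),.160] for a,b in[(-.039,.022),(.047,.022),(.047,-.022),(-.039,-.022)]]
tp=np.array([.5625,-.1525])-.161*L
tc=[[*(tp+b*N),z] for b,z in[(.025,.121),(.025,.155),(-.025,.155),(-.025,.121)]]
big=cv2.resize(im[100:260,190:350,::-1],None,fx=3.7,fy=3.7,interpolation=2)
for q,col in((hc,(0,255,0)),(tc,(0,0,255))):
    p=((pj(q)-[190,100])*3.7).astype(int);print(p.tolist());cv2.polylines(big,[p],True,col,1)
cv2.imwrite("pics/s3.png",big)
m=np.zeros(d.shape,bool);m[140:230,230:310]=1
m&=(W[...,2]>.15)&(W[...,2]<.17);P=W[m];print(len(P),P.mean(0),np.median(P[:,2]))
A=np.load("sc2.npz")["W"];m=np.zeros(d.shape,bool);m[205:270,340:400]=1
m&=(A[...,2]>.05)&(A[...,2]<.062);P=A[m];r=cv2.minAreaRect((P[:,:2]*1000).astype(np.float32));print("rim",r)
E
```

```text
[0.50812999 0.15435181 0.29812394] [ 4.73155914e-04  7.67278874e-01 -6.41313349e-01 -3.07896442e-04]
[[399, 385], [271, 376], [277, 322], [402, 330]]
[[122, 400], [118, 374], [127, 313], [132, 339]]
352 [0.5138943  0.14621121 0.15888232] 0.1590941681586001
rim ((504.29754638671875, 403.9593811035156), (61.36778259277344, 54.86830520629883), 56.77198028564453)
```

View pics/s3.png

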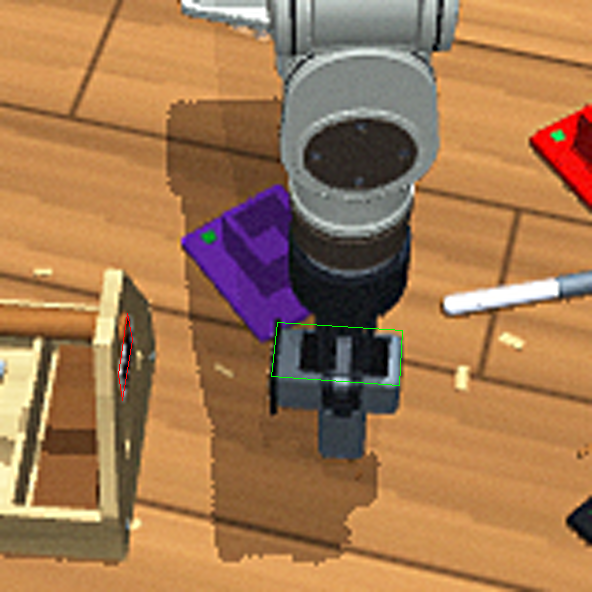

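The expected head outline (green) fits the scanner and the tag outline (red) fits the tag. The empty pocket centre, (504.3, 404.0), agrees with the pick-up point. Now I'll hold it steady.

>>> send_rows([
  [0.3, [0, 0, 0], [0, 0, 0]],
  [0.3, [0, 0, 0], [0, 0, 0]],
  [0.3, [0, 0, 0], [0, 0, 0]],
  [0.3, [0, 0, 0], [0, 0, 0]],
  [0.3, [0, 0, 0], [0, 0, 0]],
  [0.3, [0, 0, 0], [0, 0, 0]],
  [0.3, [0, 0, 0], [0, 0, 0]],
  [0.3, [0, 0, 0], [0, 0, 0]],
  [0.3, [0, 0, 0], [0, 0, 0]],
  [0.3, [0, 0, 0], [0, 0, 0]],
  [0.3, [0, 0, 0], [0, 0, 0]],
  [0.3, [0, 0, 0], [0, 0, 0]],
])

```text
clock: 7.2
tool_pos: [0.5082, 0.1544, 0.2987]
eef_rot: [-0.0, 0.767, -0.641, -0.0]
wrist_force: [0.0, 0.1, -2.1]
opening: 0.0432
gripper_force: 61.2
```

>>> send_rows([
  [0.3, [0, 0, 0], [0, 0, 0]],
  [0.3, [0, 0, 0], [0, 0, 0]],
  [0.3, [0, 0, 1], [0, 0, 0]],
  [0.3, [0, 0, 2], [0, 0, 0]],
  [0.3, [0, 0, 3], [0, 0, 0]],
  [0.3, [0, 0, 4], [0, 0, 0]],
  [0.3, [0, 0, 5.1], [0, 0, 0]],
  [0.3, [0, 0, 5.1], [0, 0, 0]],
])

```text
clock: 8.0
tool_pos: [0.5089, 0.1546, 0.3521]
eef_rot: [-0.002, 0.767, -0.641, 0.001]
wrist_force: [-0.1, -0.1, -1.4]
opening: 0.0433
gripper_force: 61.2
```

>>> send_rows([
  [0.3, [0, 2.5, 0], [0, 0, -0.08]],
  [0.3, [0, 5, 0], [0, 0, -0.16]],
  [0.3, [0, 7.5, 0], [0, 0, -0.24]],
  [0.3, [0, 10, 0], [0, 0, -0.32]],
  [0.3, [0, 12.5, 0], [0, 0, -0.4]],
  [0.3, [-0.1, 15, 0], [0, 0, -0.48]],
  [0.3, [-0.2, 17.5, 0], [0, 0, -0.56]],
  [0.3, [-0.3, 20, 0], [0, 0, -0.64]],
  [0.3, [-0.3, 22.5, 0], [0, 0, -0.72]],
  [0.3, [-0.3, 24.5, 0], [0, 0, -0.77]],
  [0.3, [-0.3, 25, 0], [0, 0, -0.77]],
  [0.3, [-0.3, 25, 0], [0, 0, -0.77]],
])

```text
clock: 9.2
tool_pos: [0.505, 0.4048, 0.349]
eef_rot: [-0.001, -0.471, 0.882, -0.0]
wrist_force: [-1.1, -0.4, -1.2]
opening: 0.0433
gripper_force: 61.1
```

>>> send_rows([
  [0.3, [0, 0, 0], [0, 0, 0]],
  [0.3, [0, 0, 0], [0, 0, 0]],
  [0.3, [0, 0, -0.8], [0, 0, 0]],
  [0.3, [0, 0, -1.6], [0, 0, 0]],
  [0.3, [0, 0, -2.4], [0, 0, 0]],
  [0.3, [0, 0, -3], [0, 0, 0]],
  [0.3, [0, 0, -3], [0, 0, 0]],
])

```text
clock: 9.9
tool_pos: [0.5049, 0.404, 0.3179]
eef_rot: [-0.002, -0.47, 0.883, -0.0]
wrist_force: [0.1, 0.2, -2.0]
opening: 0.0434
gripper_force: 61.1
```

Aligned at the same xy and yaw as the pick-up. I'll lower it into the pocket.

>>> send_rows([
  [0.3, [0, 0, -0.8], [0, 0, 0]],
  [0.3, [0, 0, -1.6], [0, 0, 0]],
  [0.3, [0, 0, -2.4], [0, 0, 0]],
  [0.3, [0, 0, -3.2], [0, 0, 0]],
  [0.3, [0, 0, -3.8], [0, 0, 0]],
  [0.3, [0, 0, -3.8], [0, 0, 0]],
])

```text
clock: 10.5
tool_pos: [0.5052, 0.4044, 0.2813]
eef_rot: [-0.0, -0.47, 0.883, 0.0]
wrist_force: [0.4, 0.2, -1.5]
opening: 0.0437
gripper_force: 61.1
```

>>> send_rows([
  [0.3, [0, 0, -0.2], [0, 0, 0]],
  [0.3, [0, 0, -0.2], [0, 0, 0]],
  [0.5, [0, 0, -0.2], [0, 0, 0]],
  [0.65, [0, 0, -0.2], [0, 0, 0]],
  [0.85, [0, 0, -0.2], [0, 0, 0]],
  [1, [0, 0, -0.2], [0, 0, 0]],
  [1, [0, 0, -0.2], [0, 0, 0]],
  [1, [0, 0, -0.2], [0, 0, 0]],
  [1, [0, 0, -0.2], [0, 0, 0]],
  [1, [0, 0, -0.2], [0, 0, 0]],
])

```text
clock: 11.5
tool_pos: [0.5052, 0.4044, 0.2797]
eef_rot: [-0.0, -0.47, 0.883, -0.0]
wrist_force: [-0.1, 0.3, 0.9]
opening: 0.0853
gripper_force: 0.0
```

>>> send_rows([
  [1, [0, 0, 1], [0, 0, 0]],
  [1, [0, 0, 3], [0, 0, 0]],
  [1, [0, 0, 6], [0, 0, 0]],
  [1, [0, 0, 10], [0, 0, 0]],
  [1, [0, 0, 14], [0, 0, 0]],
  [1, [0, 0, 16], [0, 0, 0]],
  [1, [0, 0, 16], [0, 0, 0]],
])

```text
clock: 12.2
tool_pos: [0.5055, 0.4046, 0.4454]
eef_rot: [0.005, -0.47, 0.883, 0.001]
wrist_force: [0.6, -0.4, -0.6]
opening: 0.0855
gripper_force: 0.0
```

>>> send_rows([
  [1, [0.5, -5, 0], [0, 0, 0.07]],
  [1, [1, -10, 0], [0, 0, 0.14]],
  [1, [1.5, -15, 0], [0, 0, 0.21]],
  [1, [2, -20, 0], [0, 0, 0.28]],
  [1, [2.5, -25, 0], [0, 0, 0.35]],
  [1, [3, -30, 0], [0, 0, 0.42]],
  [1, [3.5, -35, 0], [0, 0, 0.49]],
  [1, [4, -40, 0], [0, 0, 0.56]],
  [1, [5, -45, 0], [0, 0, 0.63]],
  [1, [5.5, -50, 0], [0, 0, 0.7]],
  [1, [6, -55, 0], [0, 0, 0.767]],
  [1, [6.2, -58.6, 0], [0, 0, 0.767]],
])

```text
clock: 13.4
tool_pos: [0.5669, -0.1844, 0.4386]
eef_rot: [0.0, 0.766, -0.643, -0.001]
wrist_force: [1.1, 0.6, 0.9]
opening: 0.0855
gripper_force: 0.0
```

>>> send_rows([
  [1, [0, 0, 0], [0, 0, 0]],
  [1, [0, 0, 0], [0, 0, 0]],
  [1, [0, 0, -2], [0, 0, 0]],
  [1, [0, 0, -2], [0, 0, 0]],
])

```text
clock: 13.8
tool_pos: [0.5666, -0.18, 0.417]
eef_rot: [0.001, 0.767, -0.642, -0.003]
wrist_force: [-0.9, 0.1, -0.0]
opening: 0.0853
gripper_force: 0.0
```

```bash
python3 - <<'E'
from h import *
o=manip.observe();print(o['tool_pos'],o['eef_rot'],o['joint_pos'])
im,d,c=grab("scene");W=cloud(d,c)
K,D,R,t=[np.array(c[k]) for k in("camera_matrix","D","R","t")]
q=[[.5052,.4039,.012+.130],[.5677,-.182,.186],[*o['tool_pos'][:2],o['tool_pos'][2]-.173]]
p=cv2.projectPoints(np.array(q),cv2.Rodrigues(R)[0],t,K,D)[0].reshape(-1,2);print(p)
big=im[...,::-1].copy()
for a in p: cv2.circle(big,tuple(a.astype(int)),2,(0,255,0),-1)
cv2.imwrite("pics/s4.png",cv2.resize(big[60:280,70:430],None,fx=2.2,fy=2.2))
m=np.zeros(d.shape,bool);m[195:270,335:410]=1;P=W[m&(W[...,2]>.135)&(W[...,2]<.15)];print(len(P),P.mean(0),np.median(P[:,2]))
A=np.load("scene0.npz")["W"];P=A[m&(A[...,2]>.135)&(A[...,2]<.15)];print(len(P),P.mean(0),np.median(P[:,2]))
E
```

```text
[ 0.56662463 -0.17999072  0.41701648] [ 0.00090231  0.76692057 -0.64173579 -0.00268189] [-3.07653526e-01  4.31741622e-01  3.08382480e-01  1.45308463e+00
  3.65101232e-04 -2.05572162e+00]
[[380.52518051 219.51875028]
 [145.8690803  181.33113393]
 [141.26297438 167.5509984 ]]
562 [0.50456118 0.39978625 0.14206147] 0.14223539450399802
557 [0.50401891 0.39968935 0.14199997] 0.14215304176619953
```

View pics/s4.png

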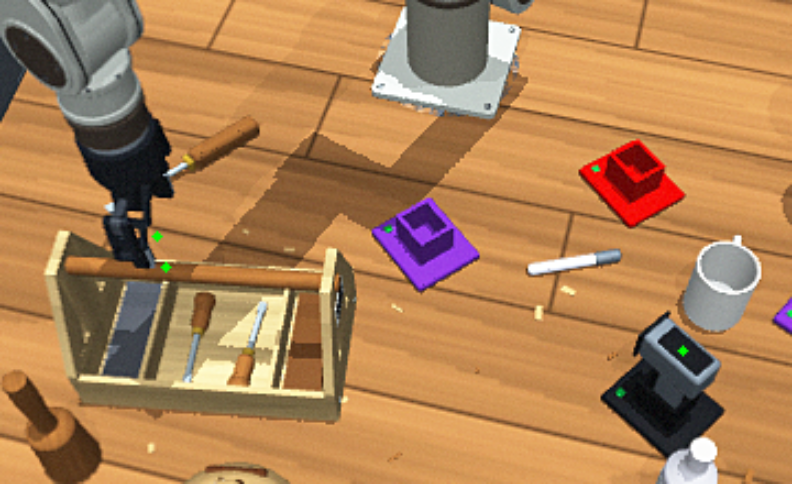

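The scanner is back where it stood (head mean within 1 mm of before) and the gripper is over the bar at the balance point, dot at crop (166,267). Next I'll lower and grip.

>>> send_rows([
  [1, [0, -0.1, -2], [0, 0, 0]],
  [1, [0, -0.1, -4], [0, 0, 0]],
  [1, [0, -0.1, -6], [0, 0, 0]],
  [1, [0, -0.1, -7.5], [0, 0, 0]],
  [1, [0, -0.1, -8.8], [0, 0, 0]],
  [1, [0, -0.1, -8.8], [0, 0, 0]],
  [1, [0, -0.1, -8.8], [0, 0, 0]],
])

```text
clock: 14.55
tool_pos: [0.5675, -0.1818, 0.3325]
eef_rot: [-0.0, 0.767, -0.642, 0.0]
wrist_force: [-0.4, 0.5, -0.0]
opening: 0.0856
gripper_force: 0.0
```

>>> send_rows([
  [0.75, [0, 0, 0], [0, 0, 0]],
  [0.5, [0, 0, 0], [0, 0, 0]],
  [0.35, [0, 0, 0], [0, 0, 0]],
  [0.2, [0, 0, 0], [0, 0, 0]],
  [0.1, [0, 0, 0], [0, 0, 0]],
  [0, [0, 0, 0], [0, 0, 0]],
  [0, [0, 0, 0], [0, 0, 0]],
  [0, [0, 0, 0], [0, 0, 0]],
  [0, [0, 0, 0], [0, 0, 0]],
  [0, [0, 0, 0], [0, 0, 0]],
])

```text
clock: 15.55
tool_pos: [0.5667, -0.1828, 0.332]
eef_rot: [0.001, 0.766, -0.643, -0.0]
wrist_force: [-5.2, -0.5, 4.0]
opening: 0.0201
gripper_force: 58.6
```

>>> send_rows([
  [0, [0, 0, 0.4], [0, 0, 0]],
  [0, [0, 0, 0.8], [0, 0, 0]],
  [0, [0, 0, 1.2], [0, 0, 0]],
  [0, [0, 0, 1.6], [0, 0, 0]],
  [0, [0, 0, 2], [0, 0, 0]],
  [0, [0, 0, 2.4], [0, 0, 0]],
  [0, [0, 0, 2.8], [0, 0, 0]],
  [0, [0, 0, 3], [0, 0, 0]],
  [0, [0, 0, 3], [0, 0, 0]],
  [0, [0, 0, 3], [0, 0, 0]],
])

```text
clock: 16.55
tool_pos: [0.5672, -0.1826, 0.3617]
eef_rot: [0.0, 0.766, -0.642, -0.0]
wrist_force: [0.2, -0.4, -8.7]
opening: 0.0203
gripper_force: 59.0
```

```bash
cat > lev.py <<'E'
from h import *
def fit(n):
    o=manip.observe()
    im,d,c=grab(n);W=cloud(d,c);dz=o['tool_pos'][2]-.332
    m=np.zeros(d.shape,bool)
    if n=="scene":m[60:265,70:260]=1
    else:m[110:245,290:440]=1
    # tote frame (rough)
    L=np.array([-.1736,.985]);q=W[...,:2]-[.5625,-.1525]
    a=q@L;b=q@[.985,.1736]
    for nm,s in(("bar",(abs(b)<.012)&(abs(a)<.14)&(W[...,2]>.15+dz)&(W[...,2]<.2+dz)&~((a>-.1)&(a<.03))),("walls",(abs(a)<.15)&(abs(b)>.078)&(abs(b)<.095)&(abs(W[...,2]-.062-dz)<.012)),("ends",(abs(a)>.14)&(abs(a)<.165)&(abs(b)<.04)&(abs(W[...,2]-.2-dz)<.012))):
        s=s&m
        if s.sum()<30:print(n,nm,"few");continue
        A=np.c_[a[s],b[s],np.ones(s.sum())];print(n,nm,s.sum(),"slope x,y, z0",np.linalg.lstsq(A,W[...,2][s]-dz,rcond=None)[0].round(4))
    print(o['tool_pos'],o['opening'],o['gripper_force'],o['wrist_force'],o['ft_torque'])
    return im
E
python3 - <<'E'
from lev import *
fit("top");im=fit("scene");cv2.imwrite("pics/s5.png",cv2.resize(im[60:280,70:430,::-1],None,fx=2.2,fy=2.2))
E
```

```text
top bar 249 slope x,y, z0 [0.0015 0.0677 0.1829]
top walls 364 slope x,y, z0 [-0.0037 -0.01    0.0613]
top ends 99 slope x,y, z0 [-0.1233  0.0107  0.2167]
[ 0.56719229 -0.1825979   0.3616626 ] 0.0202638640698651 59.00125801563263 [ 0.21335504 -0.4420079  -8.67308393] [-0.04436537  0.00743203  0.05118662]
scene bar 542 slope x,y, z0 [-0.0036 -0.427   0.1825]
scene walls 585 slope x,y, z0 [-0.0043 -0.0229  0.0607]
scene ends 328 slope x,y, z0 [ 0.     -0.0434  0.1973]
[ 0.56715237 -0.18260102  0.36153711] 0.020297167954772814 59.006896018981934 [-0.06462492  0.63722444 -8.1961342 ] [0.00224522 0.06233568 0.0785051 ]
```

View pics/s5.png

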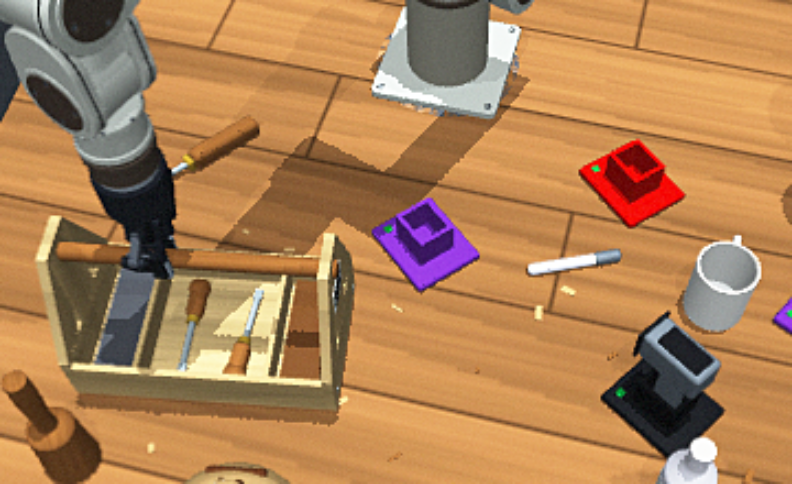

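The tote hangs level (slopes under 0.025 rad), the 8.7 N load is right, and all the tools are in it. I'll raise it to 10 cm.

>>> send_rows([
  [0, [0, 0, 0.8], [0, 0, 0]],
  [0, [0, 0, 1.6], [0, 0, 0]],
  [0, [0, 0, 2.4], [0, 0, 0]],
  [0, [0, 0, 3.2], [0, 0, 0]],
  [0, [0, 0, 4], [0, 0, 0]],
  [0, [0, 0, 4.8], [0, 0, 0]],
  [0, [0, 0, 5.6], [0, 0, 0]],
  [0, [0, 0, 6.4], [0, 0, 0]],
  [0, [0, 0, 7], [0, 0, 0]],
  [0, [0, 0, 7], [0, 0, 0]],
  [0, [0, 0, 7], [0, 0, 0]],
  [0, [0, 0, 7], [0, 0, 0]],
])

```text
clock: 17.85
tool_pos: [0.5671, -0.1826, 0.4311]
eef_rot: [0.0, 0.766, -0.642, -0.001]
wrist_force: [-0.6, 0.3, -7.8]
opening: 0.0198
gripper_force: 59.2
```

>>> send_rows([
  [0, [0, 0, 0], [0, 0, 0]],
  [0, [0, 0, 0], [0, 0, 0]],
  [0, [0, 0, 0], [0, 0, 0]],
  [0, [0, 0, 0], [0, 0, 0]],
  [0, [0, 0, 0], [0, 0, 0]],
  [0, [0, 0, 0], [0, 0, 0]],
  [0, [0, 0, 0], [0, 0, 0]],
  [0, [0, 0, 0], [0, 0, 0]],
])

```text
clock: 18.65
tool_pos: [0.5673, -0.1826, 0.4317]
eef_rot: [-0.0, 0.766, -0.642, 0.0]
wrist_force: [-0.4, -0.3, -8.1]
opening: 0.0199
gripper_force: 59.2
```

```bash
python3 - <<'E'
from lev import *
fit("scene");fit("top")
E
```

```text
scene bar 605 slope x,y, z0 [-0.0031 -0.4503  0.1826]
scene walls 611 slope x,y, z0 [-0.0031 -0.1347  0.0701]
scene ends 357 slope x,y, z0 [ 0.0006 -0.0452  0.1976]
[ 0.5672526  -0.1826039   0.43171894] 0.019934648169923574 59.242308139801025 [-0.373812   -0.30848337 -8.05771989] [ 0.00655739 -0.00599471  0.01701257]
top bar 281 slope x,y, z0 [0.0004 0.0555 0.1829]
top walls 418 slope x,y, z0 [-0.0061 -0.0081  0.0615]
top ends 113 slope x,y, z0 [-0.0797  0.0029  0.2102]
[ 0.56724888 -0.18260125  0.43173373] 0.02026227499648649 59.245049357414246 [-0.16532523  0.31998404 -9.07732853] [0.02157389 0.01355289 0.02754054]
```

```bash
python3 -c "
from cell import manip
print(manip.finish_job())"
```

```text
the job is handed in; nothing more can be done
None
```

I scanned the tag for over a second, put the scanner back in its stand, and handed the job in at about 19 s with the tote held still at its balance point, about 10 cm up, level to about 0.01 rad in the top view; the hand-in call returned no verdict.

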